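# Set out the logging place after a needle test

## Task

Set out the logging place round the log book, sliding the things along the bench without lifting or tipping them. Tip the needle case's open lid shut, and only then push the case up against the right edge of the book, long side along that edge and halfway along it; also push the roll of tape up against the middle of the left edge, and the larger of the two lidded tins up against the middle of the far edge. Leave everything else where it stands.

Things in the scene. Friction and masses are not known exactly. Their poses are not given: they have to be found in the camera images.
- log_book: White spiral-bound log book lying flat, held fast by a non-slip back. 208 x 148 mm, 14 mm high. Origin: centre of its underside. x runs along its length, away from the robot within 0.2 rad; y points left. Left edge at y = +72 mm, right edge at y = -75, far edge at x = +104, near edge at x = -104. Left, right and far in the goal are the book's own sides.
- case_centre (a point): Centre of the loose dark hinged needle case, half-way up when shut (15 mm above the bench): 126 mm long (y), 66 wide (x), 31 high, 0.3 kg. It starts right of the book, roughly parallel to it and up to 2 cm farther out along it than its place. x points to the hinge side, away from the book; hinge line at x = +32 mm, 20 mm above the bench. Ends at y = -63 (near) and +63 (far).
- lid_edge (a point): Middle of the free edge of the case's lid: when open, about 80 mm above the bench and some 30 mm outside the hinge line, on the side away from the book; when shut, over the side next to the book. Hinge to edge 64 mm; outer face 2 mm beyond this point. Pushed from outside over the hinge it swings over, and a light press from above shuts it fully.
- needle_case_lid (a joint): Lid angle in rad: 0 shut, about 1.75 to 2.0 open at the start (leaning back past upright). Little friction.
- tape_centre (a point): Centre of the loose roll of tape lying flat, 102 to 104 mm in diameter, 25 mm high, 0.12 kg; treat it as a solid disc, to be pushed from outside. This point is half-way up. It starts to the left of the book.
- big_tin_centre (a point): Centre of the larger lidded round metal tin, 70 mm in diameter at the body, 72 mm over the lid, 46 mm high, 0.2 kg; this point is half-way up, 23 mm above the bench. It starts beyond the book's far edge, left or right of its middle; the smaller tin stands on the other side.
- small_tin_centre (a point): Centre of the smaller lidded round tin, 59 mm in diameter, 36 mm high; not to be moved.
- calculator: Desk calculator, 122 x 72 x 16 mm, at the near left of the bench, origin in its underside; not to be moved.
- beaker: Empty glass beaker, 75 mm across the lip, 92 mm high, to the left, origin in its underside; not to be moved.
- reagent_bottle: Amber bottle, 60 mm in diameter, 118 mm high, at the far left, origin in its underside; not to be moved.
Mind the look-alikes: they are no part of the job. Leave any brown or red look-alike of the part that bears big_tin_centre alone.

How it is judged:
On the way, in this order (a step that is already met when the one before it is completed fails the run):
1. the lid of the needle case is shut while the case is still away from the book (value of joint needle_case_lid below 0.08 rad and y of case_centre in the frame of log_book below -0.135 m), for 0.2 s.
2. the shut case lies against the right edge of the book (x of case_centre in the frame of log_book between -0.018 and 0.018 m and y of case_centre in the frame of log_book between -0.123 and -0.099 m and angle between the y axis of case_centre and the x axis of log_book, either way round below 0.12 rad and angle between case_centre's own z axis and vertical below 0.06 rad and value of joint needle_case_lid below 0.08 rad), for 0.2 s.
At the end, for the whole second after the job is handed in: The case is shut and lies flat along the book's right edge (within 0.12 rad), the tape by its left edge, the larger tin by its far edge; each is within 18 mm of the middle of its edge, with a gap under about 14 mm, and at rest (all of step 2 and x of tape_centre in the frame of log_book between -0.018 and 0.018 m and y of tape_centre in the frame of log_book between 0.114 and 0.138 m and angle between each of tape_centre, big_tin_centre's own z axis and vertical below 0.06 rad and y of big_tin_centre in the frame of log_book between -0.018 and 0.018 m and x of big_tin_centre in the frame of log_book between 0.13 and 0.155 m and linear speed of each of needle_case, tape_roll, big_tin below 0.01 m/s); the robot touches nothing.
It fails at once if the case, tape or larger tin is lifted off the bench (more than 12 mm) (height (world z) of case_centre above 0.027 m or height (world z) of tape_centre above 0.0245 m or height (world z) of big_tin_centre above 0.035 m).
It fails at once if the case, tape or larger tin is tipped (more than 0.4 rad) (angle between any of case_centre, tape_centre, big_tin_centre's own z axis and vertical above 0.4 rad).
It fails at once if the smaller tin, calculator, beaker or bottle is moved more than 25 mm (distance of any of small_tin_centre, calculator, beaker, reagent_bottle from where it was at the start of the episode above 0.025 m).
It also fails if it takes over 72 s, if anything falls off the work surface, if the arm or the gripper's body presses on something with over 40 N, if the wrist force passes 120 N, or if a joint passes its speed limit or range.

## Robot

A 7-joint arm with a two-finger parallel gripper is mounted at the origin on a cart in front of the work surface, level with it; the furniture and walls round the work are solid. World frame = base frame: x ahead of the robot, y to its left, z up, the work surface at z = 0. Lengths are in m, angles in rad, forces in N, time in s.
With the tool pointing down it reaches from about 0.425 to 1.025 m from the base axis. Payload 9.4 kg.
Tool frame: the origin (TCP) lies on the mounting face of the last link; the fingertips stand 186 mm ahead of it and the grasp point (between the pads) lies 167 mm ahead of it; z points along the fingers, x is the direction in which the jaws open and shut, and the axes are right-handed (so a half turn about z gives the same grasp; the last joint's range is limited). The gripper opens to 93 mm and grips with 3 to 60 N. Pads are 15 mm wide; open, the fingers measure 128 mm over their backs; the gripper's body (75 mm by 188 mm) begins 65 mm behind the grasp point.
Start: joints at [-1.287, 0.599, -0.003, 1.599, 0.002, 0.943, -0.08], TCP at [0.256, 0.678, 0.405] pointing down, gripper open.
Joint ranges: [-2.57, 2.57], [-0.35, 1.97], [-1.29, 1.29], [0.11, 2.56], [-1.05, 4.19], [0.11, 1.86], [-2.63, 2.63]. Speed limits (rad/s): [2.22, 2.22, 3.01, 3.01, 3.14, 3.14, 3.14].

## Interface

Orientations are given as a rotation vector (axis times angle).
In Python, from plant import ctrl, read_camera, nets gives the robot as it stands.
- The arm moves only by the shell command python3 -m jog 'ROWS' [OPENING]. ROWS is JSON, a list that holds one entry, the list of rows, each a list of 6 numbers: the shift along the tool's x, y, z in m, then the turn, a rotation vector about the tool's x, y, z in rad. A call has 1 to 20 rows; each row shifts and turns the commanded pose from where the row before left it, along the tool's axes as they then stand; what a row does not reach is not made up. A row lasts 1/10 s, in which the tool goes at most 50 mm and 8.59 degrees, less where a joint would pass 70% of its speed; a pose out of reach is approached as far as the arm can. A call is refused whole if a number of a shift passes 0.05 or a number of a turn 0.15, either way. A call with a gripper value outside its range is refused whole. OPENING is the finger opening in m, from 0 to 0.093, set as the call begins (- or left out, the last holds). The fingers move at their own pace and stop on an object; the grip force is fixed at half the most. Time passes only in rows, so rows that do not move let the fingers close. It gives the time, the measured TCP pose, the force and the opening at its end, in the units of the state.
- ctrl.sense(): the state, without advancing time (a new reading comes with each control period).
- read_camera(name): name is "side" or "top" or "wrist"; returns a dict with "image" (400x640x3 uint8, blue, green, red), "fovy" (degrees; the focal length in pixels is half the picture's height over the tangent of half this angle, whatever the lens; pixels are square), "cx", "cy" (the principal point, pixels), "pose" (4x4, takes a point from camera to world coordinates). Camera axes: x right, y down, z forward; pixel columns grow to the right and rows downward; lengths in m; the calibration is good to about 2 mm. A picture is of the moment at which its call begins. There is no depth.
- ctrl.hand_in(): hands the job in, once; it reports no verdict.
Trained networks look in a picture, given as the dict that the camera call returned (one of the last four; its "shot" number tells which), for a name from the list of things; names that differ only in an ending like _2 or _b are one class to them, and where a whole thing is asked for, a point or a joint stands for the part that bears it (a point fixed in the world has none). Each returns a list of dicts, best first, with "p" (0 to 1); they miss things now and then, are a little off and sometimes report something else, mostly with a low value. They report only what shows in the picture. A call takes as long as a camera call. They do not tell look-alikes from the thing itself.
- nets.recognise(query, picture): "xy" ([column, row] in pixels, amid what is visible of it).
- nets.silhouettes(query, picture): "mask" (400x640 bool, what is visible of it) and "xy" ([column, row] in pixels, amid what is visible of it).
The state is a dict: "t": time; "joints": joint angles; "dq": joint speeds; "joint_efforts": joint torques, N m; "ee_pos": TCP position; "eef_rot": TCP orientation; "ft_force": force on the tool from outside, world axes, zero at the start; "moment": the same for the moment, N m; "gripper_width": finger opening in m.
Only numpy, scipy, OpenCV 4.12 (cv2) and the standard library are available. Lean on these libraries where they do the work, as an engineer would, in place of code of your own. Each camera call takes 0.05 s, during which the arm holds its last target.

## Working session

There is one attempt and no reset: what is moved stays moved. The work goes in short steps, Python scripts to look and compute and a shell command to move; the robot and the scene stay as the last step left them, time stands still between calls to the robot, and variables do not carry over. Pictures are saved under pics/ and viewed, and the job is handed in when it is done.

```bash
ls; mkdir -p pics; python3 - <<'E'
from plant import ctrl, read_camera, nets
import cv2
s=ctrl.sense(); print(s)
for n in ["side","top","wrist"]:
    c=read_camera(n); cv2.imwrite(f"pics/{n}0.png",c["image"]); print(n,c["fovy"],c["cx"],c["cy"],c["pose"].round(3).tolist() if hasattr(c["pose"],'round') else c["pose"])
E
```

```text
pics
{'t': 0.0, 'joints': array([-1.28669291,  0.60011095, -0.00256894,  1.60011717,  0.00182156,
        0.94291336, -0.07983497]), 'dq': array([-5.99277758e-04,  5.64238155e-04,  2.90072620e-04,  4.93236034e-04,
        8.38430114e-05,  1.77885456e-03,  2.25933435e-03]), 'joint_efforts': array([ 5.70179236e-04, -7.65070224e+01,  1.49840947e+00, -2.52351129e+01,
       -5.21586940e-02,  1.70156895e-02,  1.38548221e-04]), 'ee_pos': array([0.25585485, 0.67813808, 0.40387417]), 'eef_rot': array([ 2.58310269e+00,  1.78631746e+00, -1.85932272e-03]), 'ft_force': array([-0.05191981,  0.17731324, -0.24370319]), 'moment': array([-0.00317397,  0.00357567,  0.02421591]), 'gripper_width': 0.09343872126342084}
side 44.40011576316435 322.7935172339843 207.5230019182526 [[0.933, -0.215, 0.289, 0.164], [-0.36, -0.593, 0.72, -1.074], [0.017, -0.776, -0.63, 0.973], [0.0, 0.0, 0.0, 1.0]]
top 48.9432694638092 319.612437922561 205.69107421051257 [[-0.02, -0.999, 0.047, 0.499], [-1.0, 0.021, 0.01, -0.065], [-0.011, -0.046, -0.999, 1.294], [0.0, 0.0, 0.0, 1.0]]
wrist 68.42081484065778 319.9634805652255 199.12066772427636 [[0.354, 0.907, 0.226, 0.192], [0.935, -0.343, -0.087, 0.702], [-0.002, 0.243, -0.97, 0.383], [0.0, 0.0, 0.0, 1.0]]
```

View pics/top0.png

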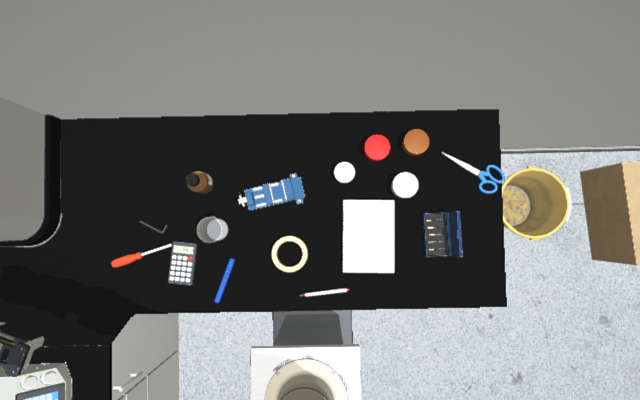

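View pics/side0.png

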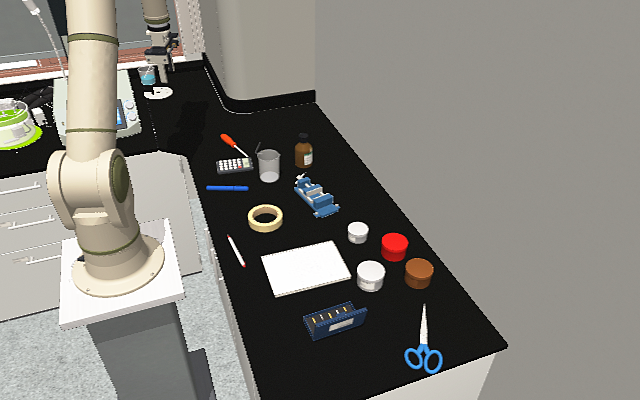

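Top view: the log book is at (368,236), the open case at (440,234), the tape at (290,254). Tin candidates are white (405,185) larger, white (344,172) smaller, red (377,147) and brown (416,142). The description rules out red and brown, so the larger tin should be the white one at (405,185). I'll measure it and check it in a crop.

```bash
cat > h.py <<'E'
import numpy as np, cv2
from plant import ctrl, read_camera, nets
def ray(c,uv,z):
    f=200/np.tan(np.radians(c["fovy"])/2)
    P=np.array(c["pose"]); d=P[:3,:3]@np.array([(uv[0]-c["cx"])/f,(uv[1]-c["cy"])/f,1.]); o=P[:3,3]
    return o+d*(z-o[2])/d[2]
def proj(c,p):
    f=200/np.tan(np.radians(c["fovy"])/2)
    P=np.array(c["pose"]); q=P[:3,:3].T@(np.array(p)-P[:3,3]); return np.array([c["cx"]+f*q[0]/q[2],c["cy"]+f*q[1]/q[2]])
E
python3 - <<'E'
from h import *
c=read_camera("top")
Z=dict(log_book=.014,case_centre=.0155,tape_centre=.025,big_tin_centre=.046,small_tin_centre=.036,calculator=.016,beaker=.092,reagent_bottle=.118)
for n,z in Z.items():
    for r in nets.silhouettes(n,c)[:5]:
        m=r["mask"].astype(np.uint8)
        cs,_=cv2.findContours(m,cv2.RETR_EXTERNAL,cv2.CHAIN_APPROX_NONE)
        k=max(cs,key=cv2.contourArea)[:,0,:]
        W=np.array([ray(c,u,z)[:2] for u in k])
        (ce,sz,an)=cv2.minAreaRect((W*1000).astype(np.float32))
        cc,rad=cv2.minEnclosingCircle((W*1000).astype(np.float32))
        print(n,round(r["p"],2),np.round(r["xy"],1),"rect",np.round(ce,1),np.round(sz,1),round(an,2),"circ",np.round(cc,1),round(rad,1))
im=c["image"][120:300,240:500]; cv2.imwrite("pics/crop.png",cv2.resize(im,None,fx=3,fy=3,interpolation=cv2.INTER_CUBIC))
E
```

```text
log_book 0.7 [366.  235.7] rect [ 470.5 -190.7] [151.  208.7] 88.91 circ [ 469.  -190.9] 124.5
tape_centre 0.62 [343.7 173.2] rect [ 654.1 -124.7] [57.5 57.7] 43.85 circ [ 653.7 -123.8] 31.1
tape_centre 0.61 [275.1 248.2] rect [421.8  38.9] [ 98.  100.4] 88.93 circ [422.9  38.9] 51.6
big_tin_centre 0.65 [414.7 142.9] rect [ 734.6 -329.8] [77.2 72. ] 88.71 circ [ 732.6 -328.9] 41.3
big_tin_centre 0.64 [401.9 182.4] rect [ 611.4 -295.6] [70.2 72.8] 43.67 circ [ 612.  -293.7] 37.9
big_tin_centre 0.64 [374.3 146.3] rect [ 719.9 -216.7] [70.9 75.2] 43.45 circ [ 721.4 -216.6] 38.6
big_tin_centre 0.31 [274.9 255.7] rect [423.1  37.2] [96.4 98.7] 88.93 circ [423.5  37.3] 50.9
small_tin_centre 0.84 [343.5 174.7] rect [ 653.  -123.4] [55.5 57.9] 25.22 circ [ 652.7 -123.8] 29.7
small_tin_centre 0.16 [273.9 247.1] rect [422.4  38. ] [96.8 98.3] 25.4 circ [422.8  38.7] 50.3
calculator 0.97 [179.3 262.6] rect [401.1 350.9] [ 72.9 121.2] 82.98 circ [400.4 352.5] 67.5
beaker 0.96 [211.  229.4] rect [496.8 243.4] [82.4 71.1] 89.59 circ [497.2 243.5] 43.3
beaker 0.19 [454.5 232.4] rect [ 472.2 -416.4] [125.7  38.9] 1.94 circ [ 472. -422.] 63.2
reagent_bottle 0.57 [198.8 185.1] rect [625.3 270.8] [70.6 62.2] 88.8 circ [626.6 271.2] 37.4
```

View pics/crop.png

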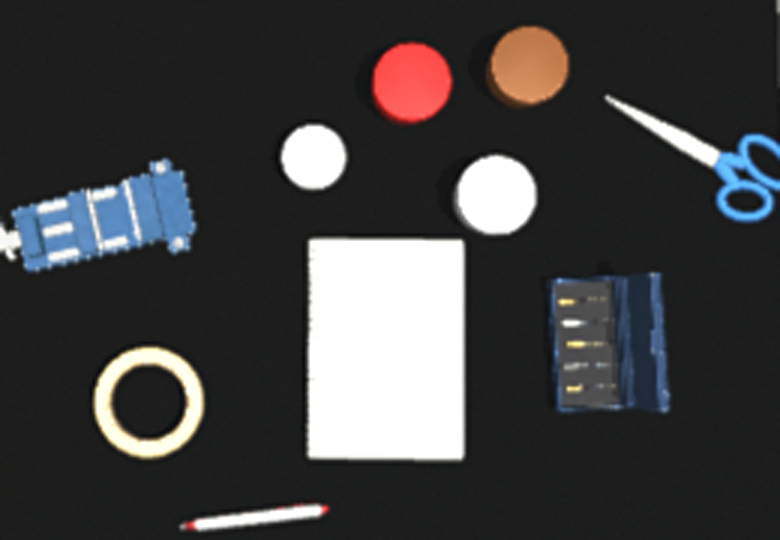

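```bash
python3 - <<'E'
from h import *
c=read_camera("top"); s=read_camera("side")
for n in ["case_centre","lid_edge","needle_case_lid"]:
    for k,cc in (("top",c),("side",s)):
        for r in nets.recognise(n,cc)[:3]: print(n,k,round(r["p"],2),np.round(r["xy"],1))
im=c["image"][195:275,400:480]; im=np.clip(im.astype(float)*2.0,0,255).astype(np.uint8)
a=cv2.resize(im,None,fx=7,fy=7,interpolation=cv2.INTER_CUBIC); cv2.imwrite("pics/case_top.png",a)
im=s["image"][285:350,290:380]; im=np.clip(im.astype(float)*1.6,0,255).astype(np.uint8)
cv2.imwrite("pics/case_side.png",cv2.resize(im,None,fx=7,fy=7,interpolation=cv2.INTER_CUBIC))
# book fit
g=cv2.cvtColor(c["image"],cv2.COLOR_BGR2GRAY); b=(g>170).astype(np.uint8); n,l,st,ce=cv2.connectedComponentsWithStats(b)
i=l[236,368]; cs,_=cv2.findContours((l==i).astype(np.uint8),cv2.RETR_EXTERNAL,cv2.CHAIN_APPROX_NONE)
W=np.array([ray(c,u,.014)[:2]*1000 for u in cs[0][:,0,:]],np.float32); print(cv2.minAreaRect(W))
E
```

```text
case_centre top 0.79 [441.4 237.8]
case_centre side 0.62 [332.8 319.6]
case_centre side 0.41 [234.  167.9]
lid_edge top 0.81 [455.  235.3]
lid_edge side 0.6 [334.7 321.6]
needle_case_lid top 0.65 [453.7 232.7]
needle_case_lid side 0.92 [342.4 323.7]
needle_case_lid side 0.69 [305.2 154.1]
((467.4859924316406, -192.33877563476562), (148.46934509277344, 209.04055786132812), 88.70670318603516)
```

View pics/case_top.png

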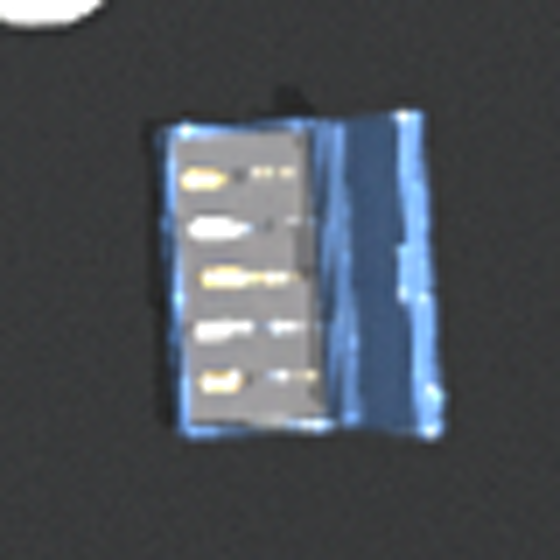

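View pics/case_side.png

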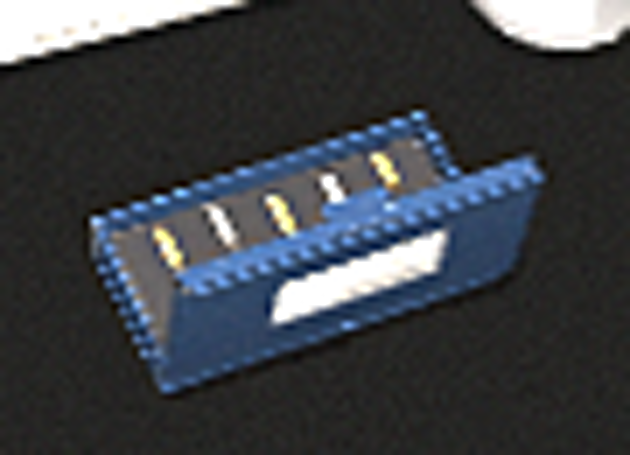

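```bash
python3 - <<'E'
from h import *
c=read_camera("top")
P={}
for n,uv,z in [("bookside far",(423.6,212.9),.018),("bookside near",(426.1,257.1),.018),("hinge far",(447.5,212.4),.02),("hinge near",(449.2,256.4),.02),("lid far",(459.5,211.3),.08),("lid near",(462.3,257),.08)]:
    print(n,ray(c,uv,z).round(4))
E
```

```text
bookside far [ 0.5309 -0.3529  0.018 ]
bookside near [ 0.4032 -0.3561  0.018 ]
hinge far [ 0.5309 -0.4214  0.02  ]
hinge near [ 0.4041 -0.422   0.02  ]
lid far [ 0.5317 -0.4377  0.08  ]
lid near [ 0.4062 -0.4409  0.08  ]
```

```bash
python3 -m jog '[[[0,0,0,0,0,0.15],[0,0,0,0,0,0.15],[0,0,0,0,0,0.15],[0,0,0,0,0,0.15],[0,0,0,0,0,0.15],[0,0,0,0,0,0.15],[0,0,0,0,0,0.15],[0,0,0,0,0,0.15],[0,0,0,0,0,0.01],[0.045,0,0,0,0,0],[0.045,0.02,0,0,0,0],[0.045,0.02,0,0,0,0],[0.045,0.04,0,0,0,0],[0.03,0.04,0,0,0,0],[0,0.05,0,0,0,0],[0,0.05,0,0,0,0],[0,0.05,0,0,0,0],[0,0.05,0,0,0,0],[0,0.05,0,0,0,0]]]' 0; python3 -c "
from plant import ctrl;s=ctrl.sense();print(s['eef_rot'],s['joints'])"
```

```text
t: 2.95
ee_pos: [0.4581, 0.3131, 0.405]
eef_rot: [-3.141, -0.008, -0.001]
ft_force: [1.1, -0.5, -0.3]
gripper_width: 0.0003
[-3.14126024e+00 -7.58748064e-03 -1.00805700e-03] [-0.94259161  0.40956453  0.33395127  2.00713915 -0.19172058  0.75375112
 -0.48914494]
```

```bash
python3 -m jog '[[[0.008,0.05,0,0,0,0],[0,0.05,0,0,0,0],[0,0.05,0,0,0,0],[0,0.05,0,0,0,0],[0,0.05,0,0,0,0],[0,0.05,0,0,0,0],[0,0.05,0,0,0,0],[0,0.05,0,0,0,0],[0,0.05,0,0,0,0],[0,0.05,0,0,0,0],[0,0.05,0,0,0,0],[0,0.05,0,0,0,0],[0,0.05,0,0,0,0],[0,0.05,0,0,0,0],[0,0.05,0,0,0,0],[0,0.05,0,0,0,0],[0,0.04,0,0,0,0],[0,0,0,0,0,0],[0,0,0,0,0,0]]]'
```

```text
t: 4.85
ee_pos: [0.4656, -0.525, 0.4042]
eef_rot: [-3.141, -0.002, 0.001]
ft_force: [0.1, 0.4, -0.2]
gripper_width: 0.0007
```

```bash
python3 -m jog '[[[0,0,0.04,0,0,0],[0,0,0.04,0,0,0],[0,0,0.04,0,0,0],[0,0,0.032,0,0,0],[0,-0.03,0,0,0,0],[0,-0.015,0,0,0,0],[0,-0.015,0,0,0,0],[0,-0.01,0,0,0,0],[0,-0.01,0,0,0,0],[0,-0.01,0,0,0,0],[0,-0.01,0,0,0,0],[0,-0.01,0,0,0,0],[0,-0.01,0,0,0,0],[0,0,0,0,0,0],[0,0,0,0,0,0]]]'; python3 - <<'E'
from h import *
c=read_camera("side"); cv2.imwrite("pics/s1.png",cv2.resize(c["image"][220:380,230:440],None,fx=3.5,fy=3.5))
E
```

```text
t: 6.35
ee_pos: [0.4663, -0.4042, 0.2527]
eef_rot: [3.141, 0.001, -0.0]
ft_force: [0.9, -0.7, 0.2]
gripper_width: 0.0006
```

View pics/s1.png

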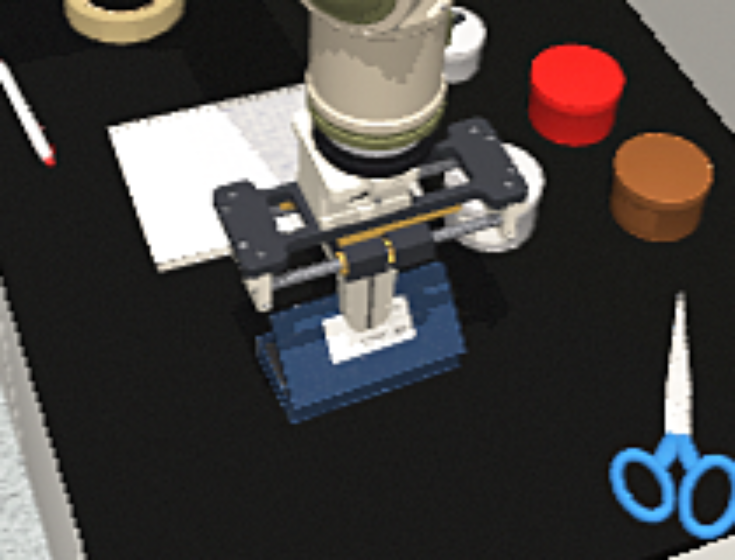

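The lid has gone past upright and is leaning toward the book. Next I carry it over and press it shut.

```bash
python3 -m jog '[[[0,-0.01,0,0,0,0],[0,-0.01,0,0,0,0],[0,-0.008,0,0,0,0],[0,0,0,0,0,0],[0,0,0.01,0,0,0],[0,0,0.01,0,0,0],[0,0,0.006,0,0,0],[0,0,0.005,0,0,0],[0,0,0.003,0,0,0],[0,0,0,0,0,0]]]';  python3 - <<'E'
from h import *
c=read_camera("side"); cv2.imwrite("pics/s2.png",cv2.resize(c["image"][220:380,230:440],None,fx=3.5,fy=3.5))
E
```

```text
t: 7.4
ee_pos: [0.4661, -0.3764, 0.2182]
eef_rot: [-3.141, 0.0, 0.001]
ft_force: [0.0, -0.3, 0.9]
gripper_width: 0.0005
```

View pics/s2.png

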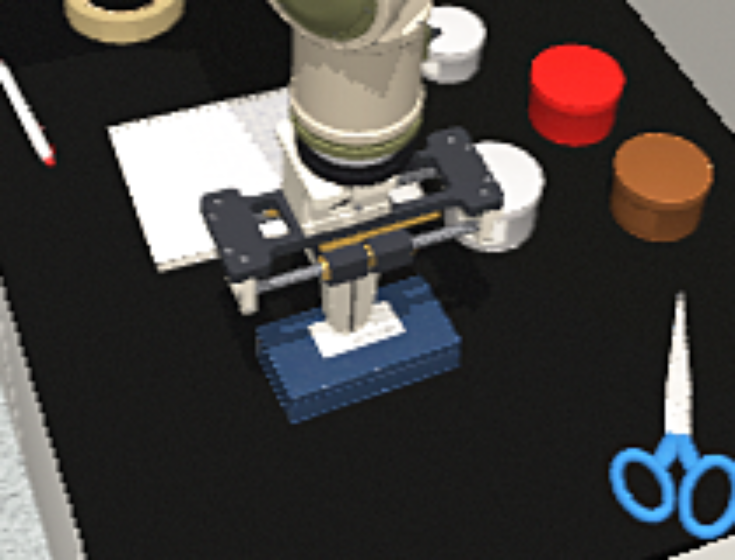

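The lid looks shut. I'll press until the force confirms it.

```bash
python3 -m jog '[[[0,0,0.001,0,0,0],[0,0,0.001,0,0,0],[0,0,0.001,0,0,0],[0,0,0,0,0,0]]]'
```

```text
t: 7.85
ee_pos: [0.4662, -0.3764, 0.2167]
eef_rot: [3.141, -0.0, 0.001]
ft_force: [-2.1, 0.8, 9.5]
gripper_width: 0.0007
```

```bash
python3 -m jog '[[[0,0,0,0,0,0],[0,0,0,0,0,0],[0,0,-0.03,0,0,0],[0,0,-0.04,0,0,0],[0,0.04,0,0,0,0],[0,0.04,0,0,0,0],[0,0.04,0,0,0,0],[0,0.02,0,0,0,0],[0,0,0,0,0,0]]]' 0.08;  python3 - <<'E'
from h import *
c=read_camera("top"); im=c["image"][170:280,330:490]; im=np.clip(im.astype(float)*2.0,0,255).astype(np.uint8); cv2.imwrite("pics/t3.png",cv2.resize(im,None,fx=5,fy=5,interpolation=cv2.INTER_CUBIC))
c=read_camera("side"); cv2.imwrite("pics/s3.png",cv2.resize(c["image"][240:380,250:400],None,fx=4,fy=4,interpolation=cv2.INTER_CUBIC))
E
```

```text
t: 8.75
ee_pos: [0.4649, -0.5194, 0.2859]
eef_rot: [3.139, -0.005, 0.0]
ft_force: [0.9, 0.8, -0.1]
gripper_width: 0.068
```

View pics/t3.png

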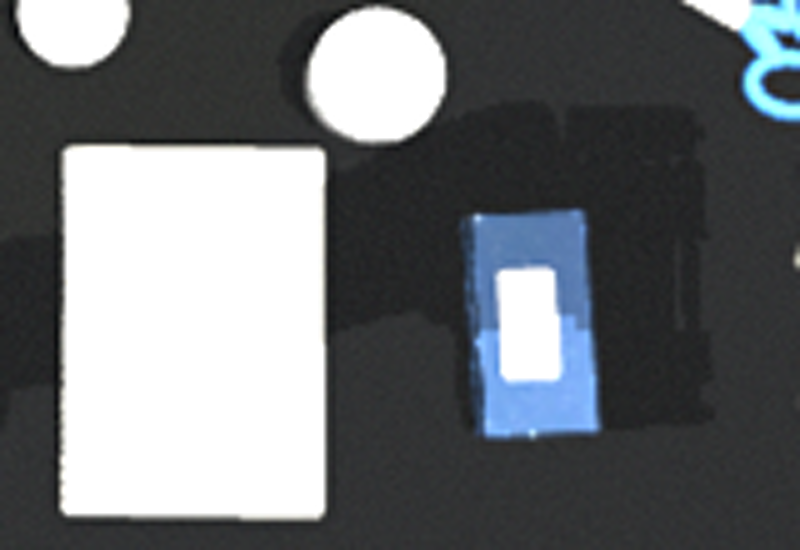

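View pics/s3.png

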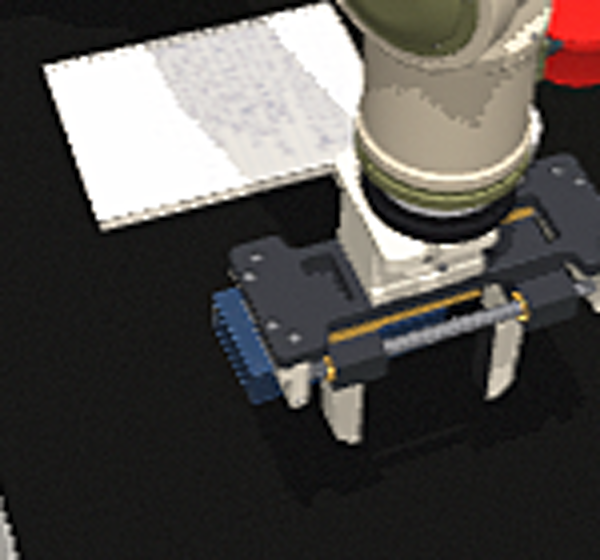

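```bash
python3 - <<'E'
from h import *
c=read_camera("top")
p=np.array([ray(c,(330+x/5,170+y/5),.031)[:2] for x,y in [(475,213),(583,210),(598,430),(485,436)]]);print(p.round(4),p.mean(0).round(4))
v=(p[0]+p[1]-p[2]-p[3])/2; print("len",np.linalg.norm(v),"ang",np.arctan2(v[1],v[0]))
b=np.array([ray(c,(330+x/5,170+y/5),.014)[:2] for x,y in [(62,145),(326,145),(326,521),(60,517)]]);print(b.round(4),b.mean(0).round(4))
v=(b[0]+b[1]-b[2]-b[3])/2; print("len",np.linalg.norm(v),"ang",np.arctan2(v[1],v[0]))
w=(b[0]+b[3]-b[1]-b[2])/2; print("w",np.linalg.norm(w),"ang",np.arctan2(-w[0],w[1]))
E
```

```text
[[ 0.5313 -0.354 ]
 [ 0.5318 -0.4158]
 [ 0.406  -0.4201]
 [ 0.4039 -0.3557]] [ 0.4683 -0.3864]
len 0.12662544268873405 ang 0.0239063223466459
[[ 0.5763 -0.1188]
 [ 0.5732 -0.2725]
 [ 0.3555 -0.2664]
 [ 0.3607 -0.1128]] [ 0.4664 -0.1926]
len 0.2167560940662914 ang -0.027967936578697058
w 0.15373160594654103 ang -0.02733981986558962
```

```bash
python3 -m jog '[[[0.002,0,0.04,0,0,0.025],[0,0,0.04,0,0,0],[0,0,0.012,0,0,0],[0,-0.03,0,0,0,0],[0,-0.03,0,0,0,0],[0,-0.01,0,0,0,0],[0,-0.01,0,0,0,0],[0,-0.01,0,0,0,0],[0,-0.01,0,0,0,0],[0,-0.01,0,0,0,0],[0,-0.01,0,0,0,0],[0,-0.01,0,0,0,0],[0,-0.01,0,0,0,0],[0,-0.01,0,0,0,0],[0,-0.01,0,0,0,0],[0,0,0,0,0,0]]]';  python3 - <<'E'
from h import *
c=read_camera("top"); im=c["image"][170:280,330:490]; im=np.clip(im.astype(float)*2.0,0,255).astype(np.uint8); cv2.imwrite("pics/t4.png",cv2.resize(im,None,fx=5,fy=5,interpolation=cv2.INTER_CUBIC))
c=read_camera("side"); cv2.imwrite("pics/s4.png",cv2.resize(c["image"][220:360,250:400],None,fx=4,fy=4,interpolation=cv2.INTER_CUBIC))
E
```

```text
t: 10.5
ee_pos: [0.4724, -0.3542, 0.1935]
eef_rot: [-3.139, 0.036, 0.002]
ft_force: [0.0, 0.1, 0.5]
gripper_width: 0.08
```

View pics/t4.png

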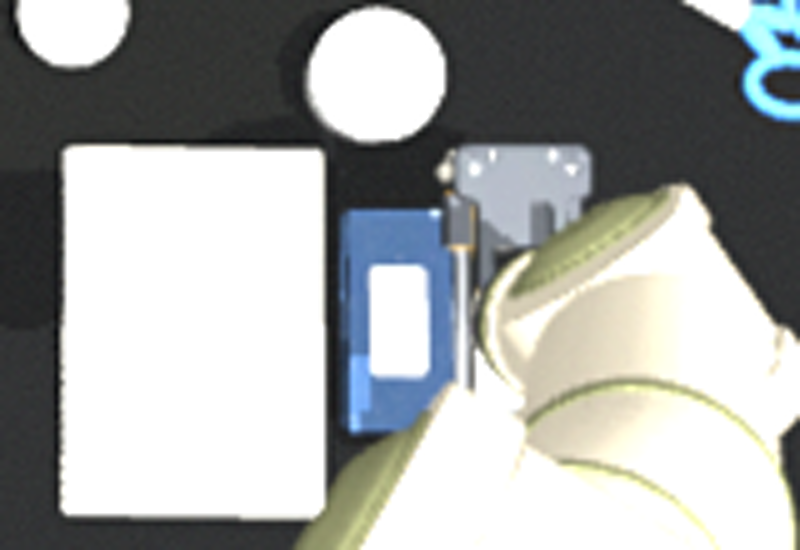

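View pics/s4.png

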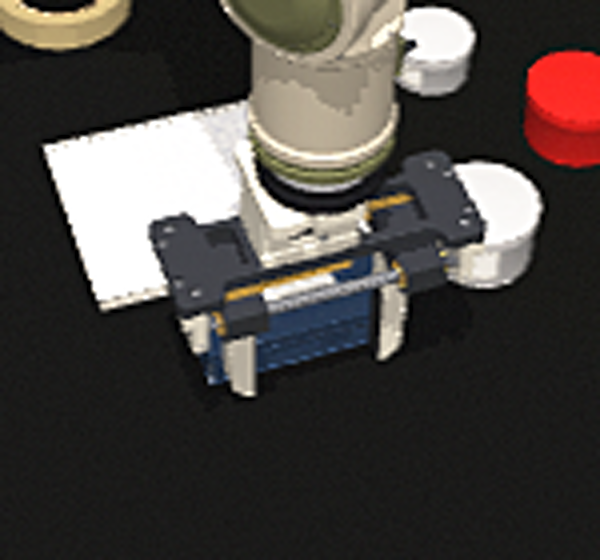

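```bash
python3 -m jog '[[[0,-0.004,0,0,0,0],[0,-0.003,0,0,0,0],[0,0,0,0,0,0]]]'; python3 -m jog '[[[0,-0.002,0,0,0,0],[0,-0.001,0,0,0,0],[0,0,0,0,0,0]]]';python3 -m jog '[[[0,-0.001,0,0,0,0],[0,-0.001,0,0,0,0],[0,0,0,0,0,0]]]'
```

```text
t: 10.9
ee_pos: [0.4724, -0.349, 0.1936]
eef_rot: [-3.141, 0.039, 0.0]
ft_force: [0.2, -0.3, 1.3]
gripper_width: 0.08
t: 11.2
ee_pos: [0.4725, -0.3462, 0.1937]
eef_rot: [-3.141, 0.039, 0.0]
ft_force: [-0.4, -1.4, -0.7]
gripper_width: 0.0798
t: 11.5
ee_pos: [0.4725, -0.3442, 0.1937]
eef_rot: [-3.141, 0.039, 0.0]
ft_force: [0.2, -0.7, 0.4]
gripper_width: 0.0801
```

```bash
python3 -m jog '[[[0,-0.001,0,0,0,0],[0,-0.001,0,0,0,0],[0,0,0,0,0,0]]]'; python3 -m jog '[[[0,-0.001,0,0,0,0],[0,-0.001,0,0,0,0],[0,0,0,0,0,0]]]';python3 - <<'E'
from h import *
c=read_camera("top"); im=c["image"][170:280,330:490]; im=np.clip(im.astype(float)*2.0,0,255).astype(np.uint8); cv2.imwrite("pics/t5.png",cv2.resize(im,None,fx=5,fy=5,interpolation=cv2.INTER_CUBIC))
E
```

```text
t: 11.8
ee_pos: [0.4726, -0.3422, 0.1938]
eef_rot: [-3.141, 0.039, -0.0]
ft_force: [0.3, -1.0, -0.2]
gripper_width: 0.0801
t: 12.1
ee_pos: [0.4727, -0.3402, 0.1937]
eef_rot: [-3.141, 0.039, 0.0]
ft_force: [-0.9, -0.7, -0.3]
gripper_width: 0.08
```

View pics/t5.png

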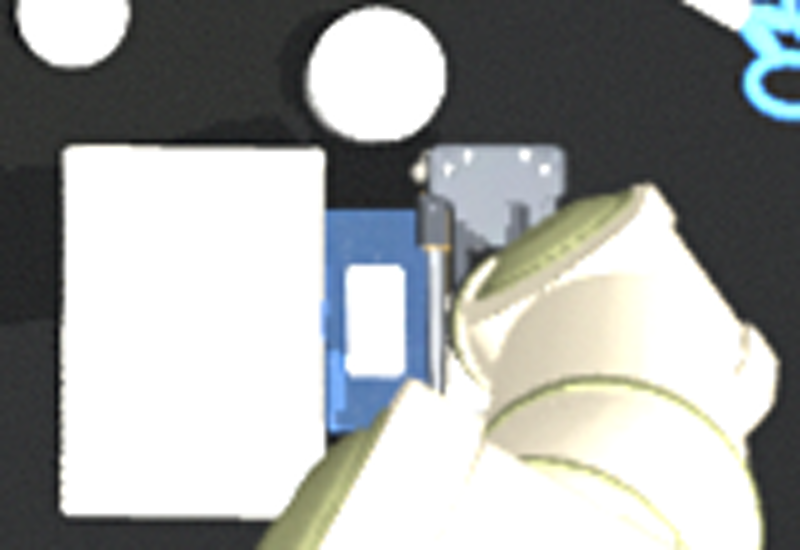

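```bash
python3 -m jog '[[[0,0.03,0,0,0,0],[0,0.03,-0.02,0,0,0],[0,0,-0.05,0,0,0],[0,0,-0.04,0,0,0],[0.035,0,0,0,0,0],[0.035,0,0,0,0,0],[0.035,0,0,0,0,0],[0.03,0,0,0,0,0],[0,0,0,0,0,0]]]' 0.093;python3 - <<'E'
from h import *
c=read_camera("top"); im=c["image"][170:280,330:490]; im=np.clip(im.astype(float)*2.0,0,255).astype(np.uint8); cv2.imwrite("pics/t6.png",cv2.resize(im,None,fx=5,fy=5,interpolation=cv2.INTER_CUBIC))
g=cv2.cvtColor(c["image"],cv2.COLOR_BGR2GRAY); b=(g>110).astype(np.uint8); n,l,st,ce=cv2.connectedComponentsWithStats(b)
for nm,uv,z in [("big",(405,185),.046),("small",(344,172),.036)]:
    i=l[uv[1],uv[0]]; p=ray(c,ce[i],z); print(nm,ce[i],p.round(4),"diam mm",2*np.sqrt(st[i,4]/np.pi)*(ray(c,uv,z)-ray(c,(uv[0]+1,uv[1]),z))[1]*1000)
E
```

```text
t: 13.05
ee_pos: [0.6103, -0.4016, 0.303]
eef_rot: [-3.14, 0.032, -0.003]
ft_force: [0.2, 0.5, -0.6]
gripper_width: 0.0933
big [404.7896679  184.70110701] [ 0.6115 -0.2957  0.046 ] diam mm 74.54538775858805
small [344.00280112 171.78431373] [ 0.6533 -0.1242  0.036 ] diam mm 61.25159254702148
```

View pics/t6.png

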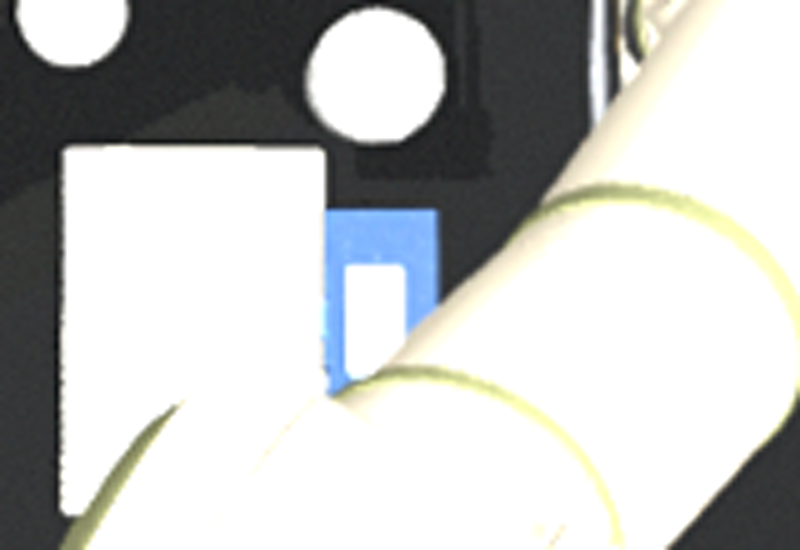

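```bash
python3 -m jog '[[[-0.002,-0.036,0,0,0,0],[0,-0.035,0,0,0,0],[0,-0.035,0,0,0,0],[0,0,0,0,0,0],[0,0,0.035,0,0,0],[0,0,0.03,0,0,0],[0,0,0.02,0,0,0],[0,0,0.01,0,0,0],[0,0,0,0,0,0]]]' 0.093;python3 - <<'E'
from h import *
c=read_camera("side"); cv2.imwrite("pics/s6.png",cv2.resize(c["image"][190:340,290:440],None,fx=4,fy=4,interpolation=cv2.INTER_CUBIC))
E
```

```text
t: 14.0
ee_pos: [0.6056, -0.2983, 0.2077]
eef_rot: [-3.141, 0.041, 0.004]
ft_force: [0.2, -0.4, 0.0]
gripper_width: 0.0932
```

View pics/s6.png

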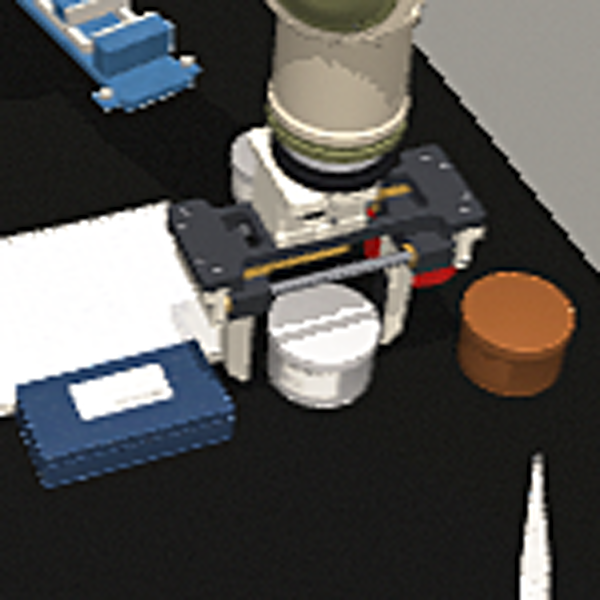

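The fingers straddle the larger white tin. I centre them and close.

```bash
python3 -m jog '[[[0.005,-0.002,0,0,0,0],[0,0,0,0,0,0],[0,0,0,0,0,0],[0,0,0,0,0,0],[0,0,0,0,0,0],[0,0,0,0,0,0]]]' 0.065
```

```text
t: 14.65
ee_pos: [0.6122, -0.2958, 0.2096]
eef_rot: [3.141, -0.039, 0.002]
ft_force: [0.5, 1.2, 6.3]
gripper_width: 0.0678
```

```bash
python3 - <<'E'
from h import *
c=read_camera("side"); cv2.imwrite("pics/s7.png",cv2.resize(c["image"][190:340,290:440],None,fx=4,fy=4,interpolation=cv2.INTER_CUBIC))
c=read_camera("wrist"); cv2.imwrite("pics/w7.png",c["image"]); print(ctrl.sense()["gripper_width"],ctrl.sense()["ee_pos"],ctrl.sense()["ft_force"])
E
```

```text
0.06805715684454457 [ 0.612196   -0.29579798  0.20956934] [-0.05997256  0.8921793   6.98142073]
```

View pics/s7.png

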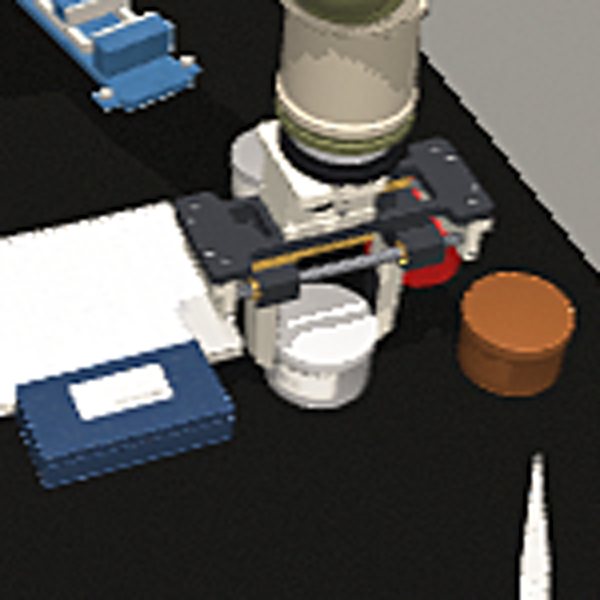

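View pics/w7.png

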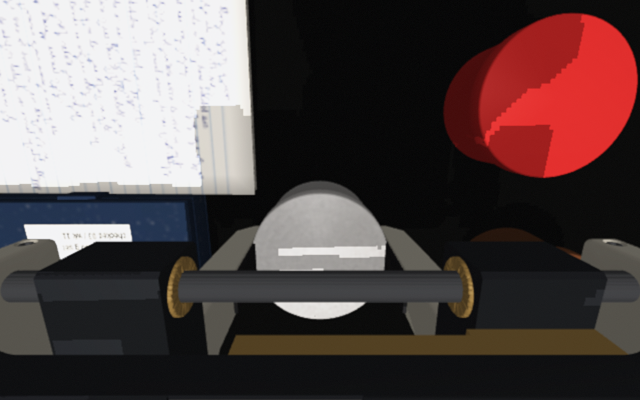

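```bash
python3 -m jog '[[[0,-0.005,0,0,0,0],[0,-0.01,0,0,0,0],[0,-0.015,0,0,0,0],[0,-0.015,0,0,0,0],[0,-0.015,0,0,0,0],[0,-0.015,0,0,0,0],[0,-0.015,0,0,0,0],[0,-0.008,0,0,0,0],[0,-0.003,0,0,0,0],[-0.002,0,0,0,0,0],[-0.002,0,0,0,0,0],[0,0,0,0,0,0]]]'; python3 - <<'E'
from h import *
c=read_camera("side"); cv2.imwrite("pics/s8.png",cv2.resize(c["image"][190:340,290:440],None,fx=4,fy=4,interpolation=cv2.INTER_CUBIC))
E
```

```text
t: 15.95
ee_pos: [0.6113, -0.1941, 0.2096]
eef_rot: [3.141, -0.038, 0.005]
ft_force: [3.4, -0.4, 6.9]
gripper_width: 0.068
```

View pics/s8.png

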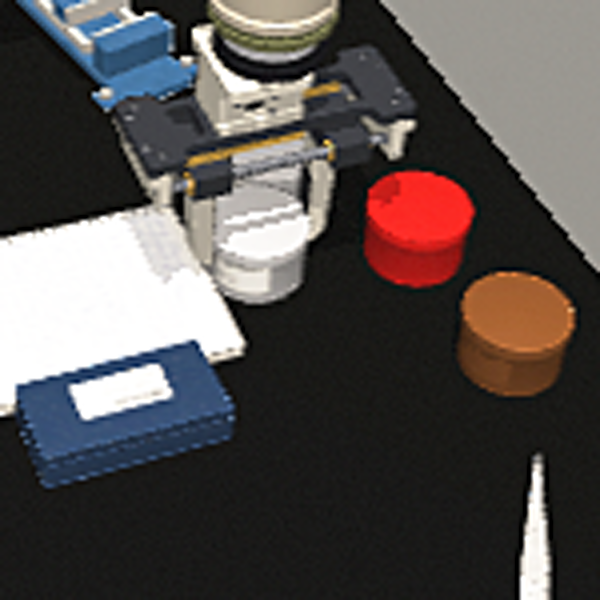

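```bash
python3 -m jog '[[[0,0,0,0,0,0],[0,0,0,0,0,0],[0,0,0,0,0,0],[0,0,-0.03,0,0,0],[0,0,-0.04,0,0,0],[0,0,-0.03,0,0,0],[-0.02,-0.045,0,0,0,0],[-0.024,-0.045,0,0,0,0],[-0.024,-0.045,0,0,0,0],[-0.024,-0.046,0,0,0,0],[-0.024,-0.046,0,0,0,0],[-0.024,-0.046,0,0,0,0],[-0.024,-0.046,0,0,0,0],[0,0,0,0,0,0],[0,0,0,0,0,0]]]' 0.093; python3 - <<'E'
from h import *
print(ctrl.sense()["ee_pos"])
c=read_camera("top"); cv2.imwrite("pics/t8.png",cv2.resize(c["image"][130:310,240:500],None,fx=3,fy=3,interpolation=cv2.INTER_CUBIC))
g=cv2.cvtColor(c["image"],cv2.COLOR_BGR2GRAY); b=(g>110).astype(np.uint8); n,l,st,ce=cv2.connectedComponentsWithStats(b)
for i in range(1,n):
    if 250<st[i,4]<800: print(ce[i],st[i,4],ray(c,ce[i],.046).round(4))
E
```

```text
t: 17.5
ee_pos: [0.4579, 0.1211, 0.3086]
eef_rot: [3.141, -0.033, -0.001]
ft_force: [0.2, -0.6, -0.5]
gripper_width: 0.0928
[0.45786427 0.12109892 0.30860649]
[416.14489796 141.12857143] 490 [ 0.7356 -0.3317  0.046 ]
[376.86409736 146.831643  ] 493 [ 0.7217 -0.2192  0.046 ]
[344.12834225 171.95989305] 374 [ 0.6515 -0.1241  0.046 ]
[404.5        233.91970803] 274 [ 0.4718 -0.2908  0.046 ]
[289.02568493 253.76712329] 584 [0.4222 0.0371 0.046 ]
[134.80147059 256.27205882] 272 [0.4237 0.4757 0.046 ]
```

View pics/t8.png

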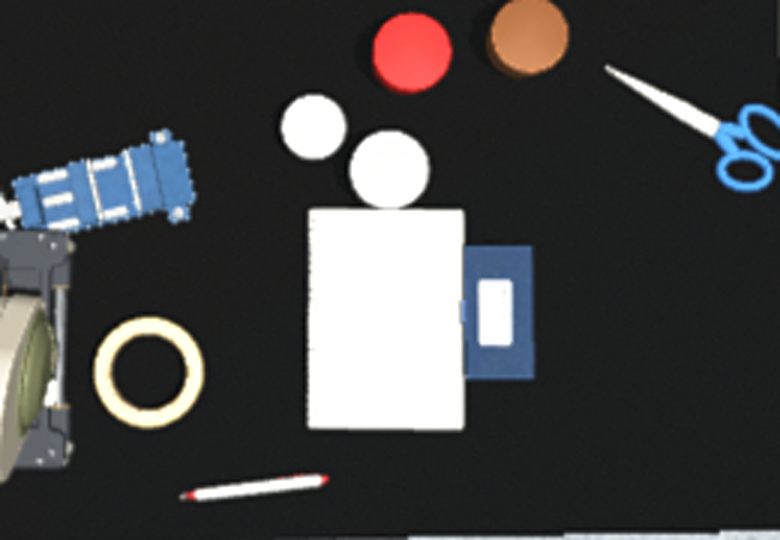

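```bash
python3 -m jog '[[[-0.018,0,0.04,0,0,0],[0,0,0.045,0,0,0],[0,0,0.03,0,0,0],[0,0.013,0,0,0,0],[0,0.013,0,0,0,0],[0.003,0.01,0,0,0,0],[0.003,0.01,0,0,0,0],[0.003,0.01,0,0,0,0],[0.003,0.01,0,0,0,0],[0.003,0.01,0,0,0,0],[0.003,0.01,0,0,0,0],[0.003,0.01,0,0,0,0],[0.003,0.01,0,0,0,0],[0.003,0.01,0,0,0,0],[0.003,0.01,0,0,0,0],[0,0,0,0,0,0]]]' 0.08; python3 - <<'E'
from h import *
c=read_camera("top"); cv2.imwrite("pics/t9.png",cv2.resize(c["image"][130:310,240:500],None,fx=3,fy=3,interpolation=cv2.INTER_CUBIC))
E
```

```text
t: 19.15
ee_pos: [0.4679, -0.0081, 0.1938]
eef_rot: [3.14, -0.042, 0.002]
ft_force: [-0.2, -0.4, -0.6]
gripper_width: 0.08
```

View pics/t9.png

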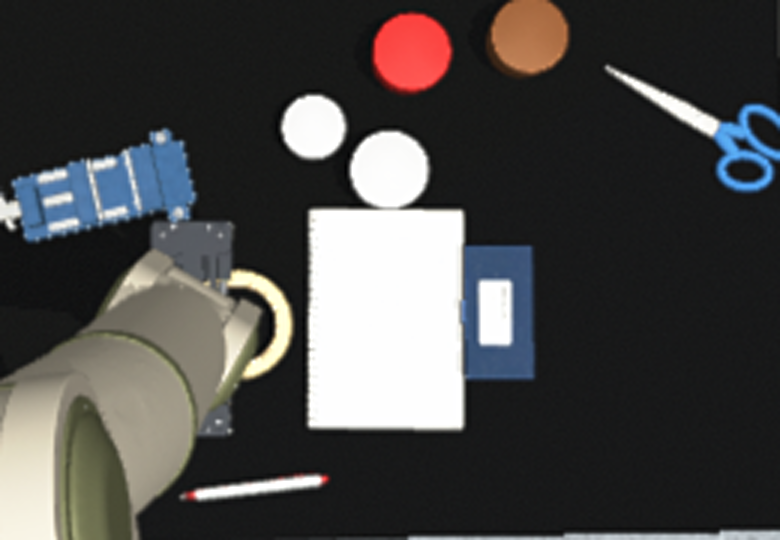

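```bash
python3 -m jog '[[[0.002,0.006,0,0,0,0],[0.002,0.005,0,0,0,0],[0,0,0,0,0,0]]]'; python3 -m jog '[[[0,0.001,0,0,0,0],[0,0.001,0,0,0,0],[0,0,0,0,0,0]]]'; python3 - <<'E'
from h import *
c=read_camera("top"); cv2.imwrite("pics/t10.png",cv2.resize(c["image"][180:290,290:420],None,fx=5,fy=5,interpolation=cv2.INTER_CUBIC))
E
```

```text
t: 19.5
ee_pos: [0.4714, -0.0182, 0.1937]
eef_rot: [3.141, -0.04, 0.001]
ft_force: [0.9, -0.5, 0.2]
gripper_width: 0.0794
t: 19.8
ee_pos: [0.4711, -0.0195, 0.1938]
eef_rot: [-3.141, 0.039, -0.0]
ft_force: [0.3, 1.8, -0.6]
gripper_width: 0.08
```

View pics/t10.png

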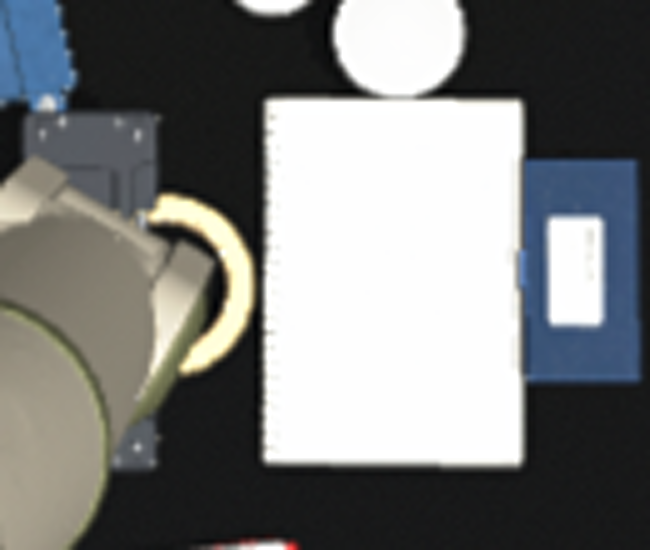

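```bash
python3 -m jog '[[[0,0.0015,0,0,0,0],[0,0.0015,0,0,0,0],[0,0,0,0,0,0]]]'; python3 -m jog '[[[0,-0.02,0,0,0,0],[0,-0.04,0,0,0,0],[0,-0.03,-0.02,0,0,0],[0,-0.01,-0.04,0,0,0],[0,0,-0.04,0,0,0],[0,-0.04,0,0,0,0],[0,-0.04,0,0,0,0],[0,0,0,0,0,0]]]'; python3 - <<'E'
from h import *
c=read_camera("top"); cv2.imwrite("pics/t11.png",cv2.resize(c["image"][150:290,270:460],None,fx=4,fy=4,interpolation=cv2.INTER_CUBIC))
s=read_camera("side"); cv2.imwrite("pics/s11.png",s["image"])
g=cv2.cvtColor(c["image"],cv2.COLOR_BGR2GRAY); b=(g>110).astype(np.uint8); n,l,st,ce=cv2.connectedComponentsWithStats(b)
for i in range(1,n):
    if 250<st[i,4]<8000 and 280<ce[i][0]<430: print(ce[i],st[i,:])
for n in ["tape_centre","small_tin_centre","calculator","beaker","reagent_bottle"]:
    print(n,[(round(r["p"],2),np.round(r["xy"],1)) for r in nets.recognise(n,c)[:2]])
E
```

```text
t: 20.15
ee_pos: [0.4709, -0.0229, 0.1937]
eef_rot: [3.141, -0.04, -0.0]
ft_force: [-0.5, 1.1, 1.0]
gripper_width: 0.08
t: 20.95
ee_pos: [0.4753, 0.1626, 0.2937]
eef_rot: [-3.139, 0.028, -0.001]
ft_force: [-0.2, 0.3, -0.2]
gripper_width: 0.0803
[416.14489796 141.12857143] [404 129  25  25 490]
[376.86409736 146.831643  ] [365 135  25  25 493]
[344.12834225 171.95989305] [334 162  22  21 374]
[363.3254319  230.54961832] [ 306  174   90  100 4978]
[404.5        233.91970803] [399 223  12  23 274]
tape_centre [(0.66, array([329.8, 245.7]))]
small_tin_centre [(0.72, array([342.2, 173.8]))]
calculator []
beaker []
reagent_bottle [(0.71, array([198.1, 182.4])), (0.46, array([407.2, 234.8]))]
```

View pics/t11.png

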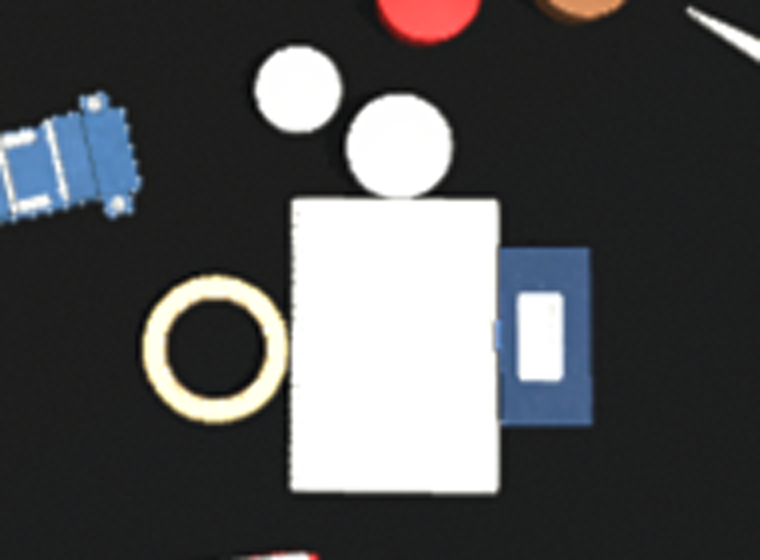

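View pics/s11.png

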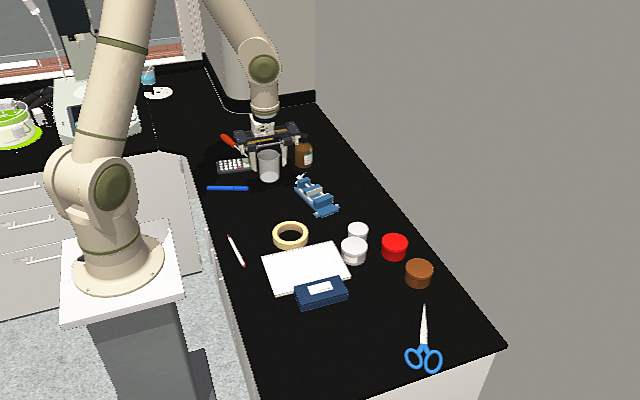

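```bash
python3 - <<'E'
from h import *
c=read_camera("top")
R=lambda x,y,z: ray(c,(270+(x+.5)/4-.5,150+(y+.5)/4-.5),z)[:2]
b=np.array([R(*p,.014) for p in [(291,198),(499,200),(498,492),(290,491)]])
y=(b[0]+b[3]-b[1]-b[2]);y/=np.linalg.norm(y); x=np.array([y[1],-y[0]])
o=b.mean(0)-y*-0.0015
k=np.array([R(*p,.031) for p in [(497,248),(590,248),(592,425),(499,424)]])
v=k[0]+k[1]-k[2]-k[3]
for n,p in [("case",k.mean(0)),("tape",R(215.5,349,.025)),("tin",R(399,147,.046))]: print(n,((p-o)@x).round(4),((p-o)@y).round(4))
print("case ang",np.arctan2(v@y,v@x),"book ang",np.arctan2(x[1],x[0]))
print(ctrl.sense()["ft_force"])
E
```

```text
case 0.0073 -0.1071
tape -0.0038 0.1284
tin 0.1411 -0.0013
case ang 0.00925355317757426 book ang -0.027096774567447496
[-0.47624887 -0.02698657 -0.06521992]
```

```bash
python3 - <<'E'
from h import *
s=read_camera("side"); cv2.imwrite("pics/s12.png",cv2.resize(s["image"][215:320,250:390],None,fx=5,fy=5,interpolation=cv2.INTER_CUBIC))
E
```

```text
(no output)
```

View pics/s12.png

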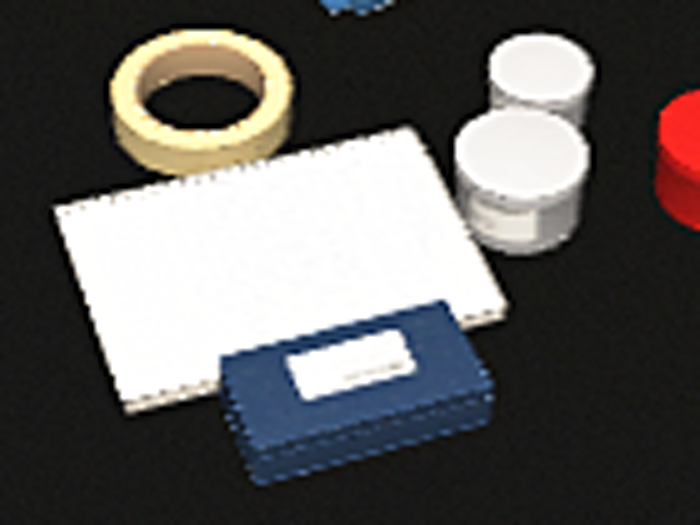

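The crop shows the case shut and flat against the right edge (355,390), the tape at the left edge (200,105) and the tin at the far edge (520,180). All three are in place, so I'm handing in.

```bash
python3 -c "
from plant import ctrl;print(ctrl.hand_in())"
```

```text
the job is handed in; nothing more can be done
None
```

The logging place is set out and the job is handed in at about 21 s of the 72 s allowed; no verdict was reported. I swung the lid over and pressed it shut with 9.5 N while the case was still about 0.19 m from the book, then pushed the case to the right edge. I gripped the larger white tin and slid it to the far edge, and pushed the tape to the left edge with the fingers spread.

My last camera measurements, in the book's frame, put all three inside their limits:

| Thing | x (m) | y (m) | Angle to book |
|---|---|---|---|
| Case | 0.007 | -0.107 | 0.009 rad |
| Tape | -0.004 | 0.128 | – |
| Larger tin | 0.141 | -0.001 | – |

- **Lid and contact:** the final side view shows the lid shut, and the arm was clear of everything.
- **Smaller tin:** it measured the same place before and after.
- **Calculator and beaker:** the networks did not find them in the last top view, where the arm was in the way. In the side view both stand where they did.
- **Fingers on the tin:** they read 68 mm across its 72 mm lid, with about 7 N of vertical force on the tool. The tin still slid flat and let go cleanly.

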